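# Open the bench cabinet past its hidden safety catch

### The job

Open the small grey cabinet on the bench and leave its door standing open at about a right angle, so that the mould insert inside can be fetched later. Pull the door ajar by the tab on its top edge until the safety catch stops it, then reach down through the gap behind the door, press the sprung catch pedal down and keep it down while you pull the door on past the catch; finally let go of everything. Leave the oil bottle, the paste jar, the stone stick on the roof and the insert where they are.

Things in the scene. Friction and masses are not known exactly. Their poses are not given: they have to be found in the camera images.
- cabinet: Grey cabinet fixed to the bench, 170 wide (y), 150 deep (x), 145 high with its four 30 mm legs. Origin under the middle of its front edge, at bench level; own x points into the cabinet, y to the hinge side (left, seen from the robot), z up. Flat roof 145 above the bench. A rim 6 thick, folded 16 down from the roof's front edge over the whole width, is the strike of the catch.
- door (a joint): Door angle in rad: 0 shut, grows as the free (right-hand) edge swings out towards the robot; end stop 1.75. The catch stops it at about 0.35, where the clear gap between door and cabinet is about 45 mm at the tab. With the pedal down it can pass; clear of the catch from about 0.46. The hinge is stiff (1 N at the tab), so the door stays where it is left. Starts at 0 to 0.08.
- door_hinge (a point): Point on the vertical hinge axis, 145 above the bench (roof height). Turns with the door: own x is the door's normal, from its back face into the cabinet; own y runs along the door from free edge to hinge; z up. The panel is 10 thick, centred on the axis (back face at x = +5 mm), reaches to y = -170 mm, and its top edge is 144 above the bench.
- door_tab (a point): Middle of the top edge of the upright pull tab on the door: 50 wide (own y), 8 thick (own x), standing 16 mm above the roof (top 161 above the bench), 125 mm from the hinge axis, in the plane of the door. Axes as door_hinge. Its back can be hooked with a fingertip just above the roof. A strip light hangs about 0.6 m above the rear of the bench: come in low.
- catch (a joint): Angle of the sprung catch pedal in rad: 0 up (catching), 0.2 fully down at its stop, where the pad is 13 mm lower. The pin passes under the rim from about 0.14. About 2 N on the pad starts it, 5 N brings it to its stop; it springs up when let go.
- catch_pad (a point): Middle of the pedal's flat pad on the door's back, straight behind the tab; 125 above the bench when up (20 below the roof). Pad 50 wide along the door, from 7 to 40 mm behind the door's middle plane; pivot 65 mm nearer the hinge, axis along the door's normal. 65 mm behind the door's middle plane a pin, 10 thick, rises 13 above the pad and catches behind the rim. Hidden while the door is shut.
- insert_mid (a point): Middle of the bright aluminium mould insert, about 60x98x64, standing on the cabinet's floor. Leave alone.
- roof_stone_mid (a point): Middle of the grey stone stick, 14x120x11, lying along the rear part of the roof. Leave alone.
- jar_mid (a point): Middle of the paste jar with the black lid, 55 across and 46 high, on the bench near its right-hand edge, outside the sweep of the door. Leave alone.
- bottle_mid (a point): Middle of the white oil bottle with the red spout, 44 across and 142 high, on the bench to the left of the cabinet, beyond the hinge. Leave alone.

How it is judged:
By the outcome, as a careful person would: the job done as asked, in the order asked, and still so for the second after the job is handed in, with the robot touching nothing.
It also fails if it takes over 37 s, if anything falls off the work surface, if the arm or the gripper's body presses on something with over 40 N, if the wrist force passes 120 N, or if a joint passes its speed limit or range.

### The arm

A 7-joint arm with a two-finger parallel gripper is mounted at the origin on a cart in front of the work surface, level with it; the furniture and walls round the work are solid. World frame = base frame: x ahead of the robot, y to its left, z up, the work surface at z = 0. Lengths are in m, angles in rad, forces in N, time in s.
With the tool pointing down it reaches from about 0.4 to 0.875 m from the base axis. Payload 19.3 kg.
Tool frame: the origin (TCP) lies at the very end of the fingers, on their centre line; the grasp point (between the pads) lies 19 mm behind it; z points along the fingers, y is the line along which they close (so a half turn about z gives the same grasp; the last joint's range is limited). The gripper opens to 85 mm and grips with 20 to 120 N. Pads are 22 mm wide; open, the fingers measure 114 mm over their backs; the gripper's body (76 mm by 85 mm) begins 54 mm behind the grasp point. The pads swing forward as they close: fully open they stand 13 mm farther back than shut.
Start: joints at [-1.356, 0.521, -0.036, 1.599, 0.021, 1.021, -0.113], TCP at [0.176, 0.6, 0.231] pointing down, gripper open.
Joint ranges: [-2.91, 2.91], [-0.3, 2.13], [-1.5, 1.42], [0.17, 2.43], [-1.26, 4.41], [0.16, 1.93], [-2.52, 2.52]. Speed limits (rad/s): [1.89, 1.89, 2.39, 2.39, 3.01, 3.01, 3.01].

### API

Orientations are given as [roll, pitch, yaw] about the fixed x, y, z axes, in that order (R = Rz(yaw) Ry(pitch) Rx(roll)).
In Python, from workcell import bot gives the robot as it stands. The module is installed in compiled form; this text tells all that it offers.
- The arm moves only by the tool apply_moves, never from a script. Its arguments are lists of equal length, an entry for each row: "claw": the finger opening in m, from 0 to 0.0854; "xyz": the shift along the tool's x, y, z in m, a list of three; "twist": the turn, a rotation vector about the tool's x, y, z in rad, a list of three. A call has 1 to 20 rows; each row shifts and turns the commanded pose from where the row before left it, along the tool's axes as they then stand; what a row does not reach is not made up. A row lasts 1/10 s, in which the tool goes at most 50 mm and 8.59 degrees, less where a joint would pass 70% of its speed; a pose out of reach is approached as far as the arm can. A call with a gripper value outside its range is refused whole. The fingers move at their own pace and stop on an object; "force" is the grip in N (left out, the last holds). Time passes only in rows, so rows that do not move let the fingers close. It gives the time, the measured TCP pose, the force, the opening and the grip force at its end, in the units of the state.
- bot.observe(): the state, without advancing time (a new reading comes with each control period).
- bot.grab_frame(name): name is "scene" or "top" or "wrist"; returns a dict with "img" (384x512x3 uint8, red, green, blue), "vfov" (degrees; the focal length in pixels is half the picture's height over the tangent of half this angle, whatever the lens; pixels are square), "cx", "cy" (the principal point, pixels), "distortion" ([k1, k2, p1, p2, k3] as OpenCV has them; the pictures are not rectified), "view" (4x4, takes a point from world to camera coordinates). Camera axes: x right, y up, looking along -z (the intrinsics and any distortion apply to the point x, -y, -z); pixel columns grow to the right and rows downward; lengths in m; the calibration is good to about 2 mm. A picture is of the moment at which its call begins. There is no depth.
- bot.job_done(): hands the job in; it is judged then, once.
Trained networks look in the newest picture that a camera, given by its name, has taken for a name from the list of things; names that differ only in an ending like _2 or _b are one class to them, and where a whole thing is asked for, a point or a joint stands for the part that bears it (a point fixed in the world has none). Each returns a list of dicts, best first, with "score" (0 to 1); they miss things now and then, are a little off and sometimes report something else, mostly with a low value. They report only what shows in the picture. A call takes as long as a camera call.
- bot.find_in(camera, query): "position" ([x, y, z] in m, in world coordinates, good to about 4 mm: the middle of the surface that is visible of it).
The state is a dict: "clock": time; "qpos": joint angles; "qd": joint speeds; "joint_efforts": joint torques, N m; "position": TCP position; "tool_rot": TCP orientation; "force": force on the tool from outside, world axes, zero at the start; "moment": the same for the moment, N m; "grip_width": finger opening in m; "finger_force": force on a finger pad.
Only numpy, scipy, OpenCV 4.12 (cv2) and the standard library are available. Lean on these libraries where they do the work, as an engineer would, in place of code of your own. Each camera call takes 0.05 s, during which the arm holds its last target. There are 200 camera calls.

## Working session

There is one attempt and no reset: what is moved stays moved. The work goes in short steps, Python scripts to look and compute and a tool call to move; the robot and the scene stay as the last step left them, time stands still between calls to the robot, and variables do not carry over. Pictures are saved under pics/ and viewed, at most 10 in all, crops included, and the job is handed in when it is done.

Besides the shell and the picture viewer there is one more tool, called after "Call:" as a command line: name --argument value ..., lists and objects as JSON in quotes. apply_moves: Moves the arm, as the interface text tells. Its arguments: {"type":"object","properties":{"claw":{"type":"array"},"xyz":{"type":"array"},"twist":{"type":"array"},"force":{"type":"number"}},"required":["claw","xyz","twist"]}

```bash
mkdir -p pics; ls
cat > h.py <<'E'
from workcell import bot
import numpy as np, cv2
def K(f):
    h=f["img"].shape[0]; fl=h/2/np.tan(np.radians(f["vfov"])/2)
    return np.array([[fl,0,f["cx"]],[0,fl,f["cy"]],[0,0,1]])
def proj(f,P):
    P=np.atleast_2d(P); V=np.array(f["view"]); c=P@V[:3,:3].T+V[:3,3]; c=c*[1,-1,-1]
    return cv2.projectPoints(c,np.zeros(3),np.zeros(3),K(f),np.array(f["distortion"],float))[0].reshape(-1,2)
def at_z(f,uv,z):
    V=np.array(f["view"]); n=cv2.undistortPoints(np.array([[uv]],float),K(f),np.array(f["distortion"],float)).ravel()
    d=V[:3,:3].T@np.array([n[0],-n[1],-1]); o=-V[:3,:3].T@V[:3,3]
    return o+d*(z-o[2])/d[2]
def save(f,n): cv2.imwrite("pics/"+n+".png",f["img"][:,:,::-1])
E
python3 - <<'E'
from h import *
fs={c:bot.grab_frame(c) for c in("scene","top")}
big=np.vstack([fs["scene"]["img"],fs["top"]["img"]])
for c in fs: save(fs[c],c+"0")
for c in fs:
  for q in("cabinet","door","door_hinge","door_tab","catch_pad","roof_stone_mid","jar_mid","bottle_mid"):
    print(c,q,[(np.round(r["position"],3).tolist(),round(r["score"],2)) for r in bot.find_in(c,q)[:2]])
s=bot.observe();print(s["clock"],s["position"],s["tool_rot"],s["force"],s["grip_width"])
E
```

```text
pics
scene cabinet [([0.608, -0.074, 0.119], 0.82)]
scene door [([0.578, -0.099, 0.101], 0.78)]
scene door_hinge [([0.576, -0.103, 0.097], 0.8)]
scene door_tab [([0.578, -0.103, 0.1], 0.82)]
scene catch_pad []
scene roof_stone_mid [([0.697, -0.11, 0.151], 0.89), ([0.403, -0.273, 0.038], 0.24)]
scene jar_mid [([0.577, -0.1, 0.101], 0.74), ([0.403, -0.277, 0.038], 0.7)]
scene bottle_mid [([0.6, 0.038, 0.061], 0.73)]
top cabinet [([0.639, -0.125, 0.145], 0.68), ([0.579, -0.116, 0.126], 0.51)]
top door [([0.578, -0.116, 0.126], 0.95)]
top door_hinge [([0.583, -0.112, 0.13], 0.69)]
top door_tab [([0.58, -0.114, 0.129], 0.63)]
top catch_pad []
top roof_stone_mid [([0.699, -0.116, 0.154], 0.89)]
top jar_mid [([0.408, -0.288, 0.042], 0.67)]
top bottle_mid [([0.606, 0.02, 0.078], 0.63)]
0.9 [0.17563211 0.59981702 0.23129463] [3.14158850e+00 2.11470423e-06 2.85675737e+00] [ 0.47489256 -0.75255565  0.35034532] 0.0855772361497131
```

View pics/scene0.png

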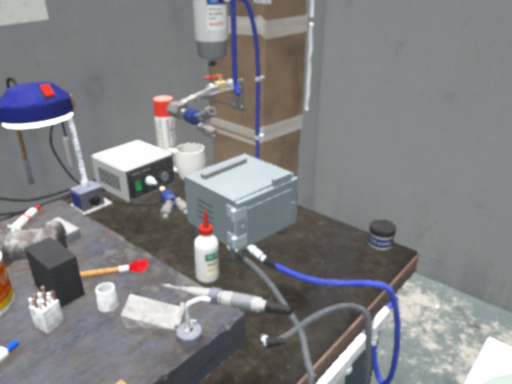

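View pics/top0.png

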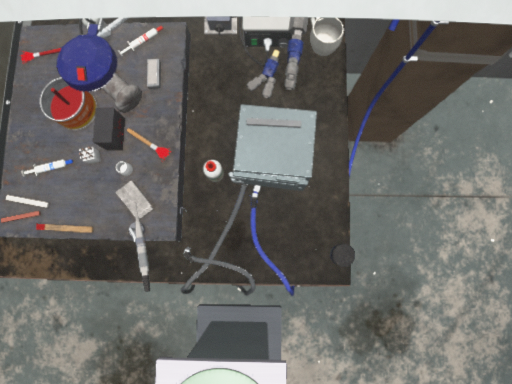

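The pictures show the cabinet with its roof at about (240–316, 106–180) in the top view and the stone at (273,123). The bottle is at (212,169), the jar at (344,254), and cables lie in front of the door. I'll crop and enlarge for the corners.

Run:
```python
import cv2,numpy as np
a=cv2.imread("pics/top0.png")[98:196,225:325];b=cv2.imread("pics/scene0.png")[150:255,178:306]
a=cv2.resize(a,None,fx=6,fy=6,interpolation=cv2.INTER_CUBIC)
b=cv2.resize(b,None,fx=6,fy=5.6,interpolation=cv2.INTER_CUBIC)
cv2.imwrite("pics/ca.png",a);cv2.imwrite("pics/cb.png",b)
```

```text
(no output)
```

View pics/ca.png

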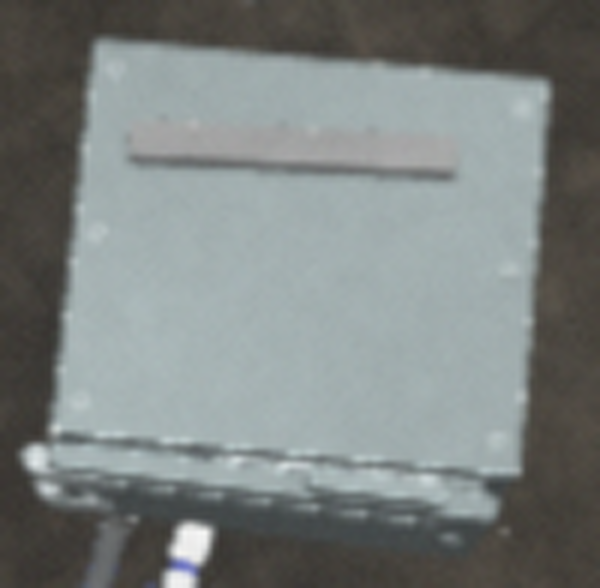

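View pics/cb.png

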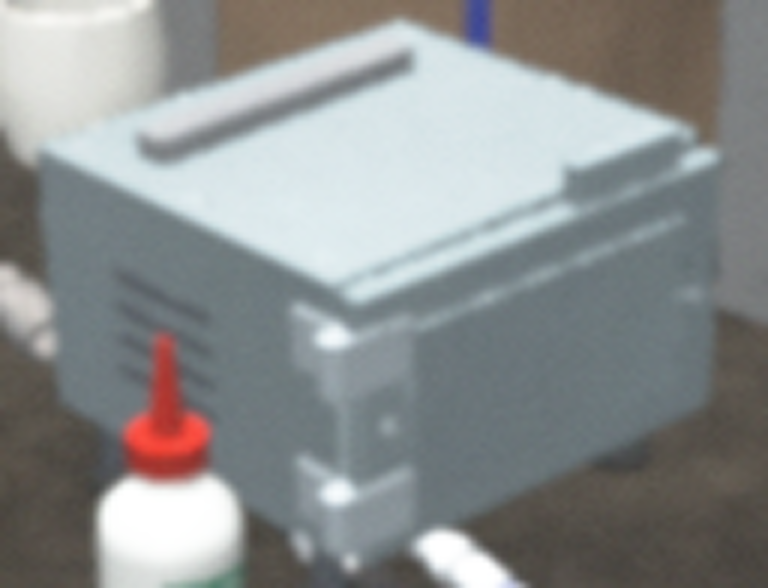

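The crops show the roof corners at about (97,40), (549,80), (519,473) and (53,437) in the top crop. The tab stands at the right of the door's top edge.

Run:
```python
from h import *
f=bot.grab_frame("top"); g=bot.grab_frame("scene")
P=[at_z(f,(225+(u+.5)/6-.5,98+(v+.5)/6-.5),.145) for u,v in((97,40),(549,80),(519,473),(53,437))]
Q=[at_z(g,(178+(u+.5)/6-.5,150+(v+.5)/5.6-.5),.145) for u,v in((40,150),(400,20),(692,130),(345,285))]
P=np.array(P);Q=np.array(Q);print(P.round(4),Q.round(4))
BL,BR,FR,FL=P
print(np.linalg.norm(BL-BR),np.linalg.norm(FL-FR),np.linalg.norm(BL-FL),np.linalg.norm(BR-FR))
# rigid fit, own coords
M=np.array([[.15,.085],[.15,-.085],[0,-.085],[0,.085]])
for S in(P,Q[[0,1,2]]):
  m=M[:len(S)] ; a=m-m.mean(0); b=S[:,:2]-S[:,:2].mean(0)
  th=np.arctan2((a[:,0]*b[:,1]-a[:,1]*b[:,0]).sum(),(a*b).sum()); R=np.array([[np.cos(th),-np.sin(th)],[np.sin(th),np.cos(th)]])
  o=S[:,:2].mean(0)-R@m.mean(0); print(th,o,"res",(m@R.T+o-S[:,:2]).round(4).tolist())
# tab: crop scene top edge ends
for u,v in((565,165),(685,130)):
  print("tab",at_z(g,(178+u/6,150+v/5.6),.161))
# door line in top crop: outer top edge
for u,v in((500,490),(310,470),(60,445)): print("doorfar",at_z(f,(225+u/6,98+v/6),.144))
```

```text
[[ 0.7452 -0.0467  0.145 ]
 [ 0.7313 -0.215   0.145 ]
 [ 0.583  -0.2026  0.145 ]
 [ 0.5944 -0.0338  0.145 ]] [[ 0.7397 -0.0433  0.145 ]
 [ 0.7312 -0.2148  0.145 ]
 [ 0.5838 -0.201   0.145 ]
 [ 0.5912 -0.0351  0.145 ]]
0.16887957834122766 0.16917748960007897 0.15132007977246034 0.14884548925458632
-0.07886581537380652 [ 0.58871018 -0.11864389] res [[-0.0002, 0.001], [0.0002, -0.0002], [-0.001, -0.0008], [0.001, -0.0001]]
-0.06293361194785328 [ 0.58685683 -0.11848293] res [[0.0022, 0.0003], [0.0001, 0.0021], [-0.0023, -0.0023]]
tab [ 0.57513474 -0.12182545  0.161     ]
tab [ 0.56334086 -0.16985889  0.161     ]
doorfar [ 0.57597503 -0.19673019  0.144     ]
doorfar [ 0.58252491 -0.12800663  0.144     ]
doorfar [ 0.59073443 -0.03728761  0.144     ]
```

```bash
cat >> h.py <<'E'
from scipy.spatial.transform import Rotation as Ro
H=np.array([.5885,-.0334]); PSI=-.077
def doorpt(a,off,r=.125):
    p=PSI-a; x=np.array([np.cos(p),np.sin(p)]); y=np.array([-x[1],x[0]])
    return H-r*y+off*x, np.pi+p
def plan(wps,start=None):
    """wps: list of (x,y,z,yaw,nrows); prints tool-frame rows"""
    s=bot.observe(); p=np.array(s["position"]); R=Ro.from_euler("xyz",s["tool_rot"])
    if start is not None: p=np.array(start[:3]);R=Ro.from_euler("xyz",[np.pi,0,start[3]])
    for x,y,z,yaw,n in wps:
        T=np.array([x,y,z]); RT=Ro.from_euler("xyz",[np.pi,0,yaw]); p0,R0=p,R; rv=(R0.inv()*RT).as_rotvec()
        for i in range(1,n+1):
            q=p0+(T-p0)*i/n; Rn=R0*Ro.from_rotvec(rv*i/n)
            print((R.inv().apply(q-p)).round(4).tolist(),(R.inv()*Rn).as_rotvec().round(4).tolist())
            p,R=q,Rn
E
python3 - <<'E'
from h import *
t,_=doorpt(.05,.022);print(t)
plan([(.176,.6,.27,2.857,1),(t[0],t[1],.25,3.02,24),])
E
```

```text
[ 0.59449046 -0.16017979]
[-0.0003, 0.0003, -0.0387] [-0.0, -0.0, -0.0003]
[-0.0256, -0.0255, 0.0008] [0.0, 0.0, -0.0068]
[-0.0255, -0.0257, 0.0008] [0.0, 0.0, -0.0068]
[-0.0253, -0.0259, 0.0008] [0.0, 0.0, -0.0068]
[-0.0251, -0.026, 0.0008] [0.0, 0.0, -0.0068]
[-0.0249, -0.0262, 0.0008] [0.0, 0.0, -0.0068]
[-0.0247, -0.0264, 0.0008] [0.0, 0.0, -0.0068]
[-0.0246, -0.0265, 0.0008] [0.0, 0.0, -0.0068]
[-0.0244, -0.0267, 0.0008] [0.0, 0.0, -0.0068]
[-0.0242, -0.0269, 0.0008] [0.0, 0.0, -0.0068]
[-0.024, -0.027, 0.0008] [0.0, 0.0, -0.0068]
[-0.0238, -0.0272, 0.0008] [0.0, 0.0, -0.0068]
[-0.0237, -0.0273, 0.0008] [0.0, 0.0, -0.0068]
[-0.0235, -0.0275, 0.0008] [0.0, 0.0, -0.0068]
[-0.0233, -0.0277, 0.0008] [0.0, 0.0, -0.0068]
[-0.0231, -0.0278, 0.0008] [0.0, 0.0, -0.0068]
[-0.0229, -0.028, 0.0008] [0.0, 0.0, -0.0068]
[-0.0227, -0.0281, 0.0008] [0.0, 0.0, -0.0068]
[-0.0225, -0.0283, 0.0008] [0.0, 0.0, -0.0068]
[-0.0223, -0.0284, 0.0008] [0.0, 0.0, -0.0068]
[-0.0221, -0.0286, 0.0008] [0.0, 0.0, -0.0068]
[-0.0219, -0.0287, 0.0008] [0.0, 0.0, -0.0068]
[-0.0217, -0.0289, 0.0008] [0.0, 0.0, -0.0068]
[-0.0215, -0.029, 0.0008] [0.0, 0.0, -0.0068]
[-0.0213, -0.0292, 0.0008] [0.0, 0.0, -0.0068]
```

Call:
apply_moves --claw '[0,0,0,0,0,0,0,0,0,0,0,0,0,0,0,0,0,0,0,0]' --xyz '[[0,0,-0.04],[-0.026,-0.026,0],[-0.026,-0.026,0],[-0.026,-0.026,0],[-0.026,-0.026,0],[-0.025,-0.026,0],[-0.025,-0.026,0],[-0.025,-0.026,0],[-0.024,-0.027,0],[-0.024,-0.027,0],[-0.024,-0.027,0],[-0.024,-0.027,0],[-0.024,-0.027,0],[-0.024,-0.027,0],[-0.023,-0.028,0],[-0.023,-0.028,0],[-0.023,-0.028,0],[-0.023,-0.028,0],[-0.023,-0.028,0],[-0.023,-0.028,0]]' --twist '[[0,0,0],[0,0,-0.007],[0,0,-0.007],[0,0,-0.007],[0,0,-0.007],[0,0,-0.007],[0,0,-0.007],[0,0,-0.007],[0,0,-0.007],[0,0,-0.007],[0,0,-0.007],[0,0,-0.007],[0,0,-0.007],[0,0,-0.007],[0,0,-0.007],[0,0,-0.007],[0,0,-0.007],[0,0,-0.007],[0,0,-0.007],[0,0,-0.007]]'

```text
clock: 3.0
position: [0.5134, -0.0029, 0.2715]
tool_rot: [3.141, 0.0, 2.99]
force: [-0.7, 0.5, -0.1]
grip_width: -0.0001
finger_force: 0.0
```

Run:
```python
from h import *
s=bot.observe();print(s["clock"],s["position"],s["tool_rot"],s["qpos"])
t,_=doorpt(.05,.022)
plan([(t[0],t[1],.22,3.02,6)])
```

```text
3.0 [ 0.51338899 -0.00287442  0.27148711] [3.14141564e+00 3.73283300e-04 2.99021605e+00] [-0.32622947  0.30609735  0.27451809  1.85356319 -0.09768874  0.99450921
  1.40885674]
[-0.0173, -0.0239, 0.0086] [0.0, 0.0001, -0.005]
[-0.0172, -0.024, 0.0086] [0.0, 0.0001, -0.005]
[-0.0171, -0.0241, 0.0086] [0.0, 0.0001, -0.005]
[-0.017, -0.0241, 0.0086] [0.0, 0.0001, -0.005]
[-0.0168, -0.0242, 0.0086] [0.0, 0.0001, -0.005]
[-0.0167, -0.0243, 0.0086] [0.0, 0.0001, -0.005]
```

Call:
apply_moves --claw '[0,0,0,0,0,0,0]' --xyz '[[-0.017,-0.024,0],[-0.017,-0.024,0.01],[-0.017,-0.024,0.01],[-0.017,-0.024,0.01],[-0.017,-0.024,0.01],[-0.017,-0.024,0.011],[0,0,0]]' --twist '[[0,0,-0.005],[0,0,-0.005],[0,0,-0.005],[0,0,-0.005],[0,0,-0.005],[0,0,-0.005],[0,0,0]]'

```text
clock: 3.7
position: [0.5939, -0.1619, 0.2187]
tool_rot: [-3.14, -0.001, 3.016]
force: [-0.9, 0.6, -0.5]
grip_width: -0.0002
finger_force: 0.0
```

Run:
```python
from h import *
f=bot.grab_frame("wrist"); s=bot.observe();print(s["clock"],s["position"],s["tool_rot"],s["force"])
i=f["img"].copy()
for a in(0,.08):
  p=PSI-a;x=np.array([np.cos(p),np.sin(p)]);y=np.array([-x[1],x[0]])
  q=[np.r_[H-r*y+o*x,.161] for r,o in((.1,-.004),(.15,-.004),(.15,.004),(.1,.004))]
  cv2.polylines(i,[np.round(proj(f,q)).astype(int)],True,(255,0,0) if a else (0,255,0),1)
print([(r["position"],r["score"]) for r in bot.find_in("wrist","door_tab")])
cv2.imwrite("pics/w1.png",cv2.resize(i,(768,576),interpolation=cv2.INTER_CUBIC)[:,:,::-1])
```

```text
3.75 [ 0.59359134 -0.15993558  0.2193449 ] [-3.14094166e+00 -1.34990077e-03  3.01741014e+00] [-0.37976717  0.08640324  0.78065747]
[([0.5755, -0.1156, 0.1359], 0.84)]
```

View pics/w1.png

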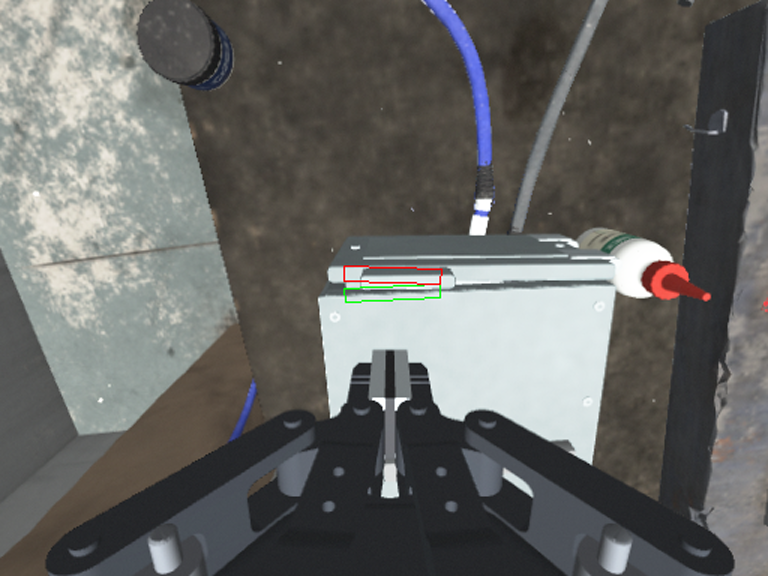

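The wrist picture shows the tab's top at about (355–455, 268–290). That is some 6 mm further left than my model and matches a door angle of about 0.06. The fingertips are at (390,355), behind the tab. I'll shift 6 mm and go down.

Call:
apply_moves --claw '[0,0,0,0,0,0]' --xyz '[[0,0.006,0.015],[0,0,0.02],[0,0,0.02],[0,0,0.01],[0,0,0.003],[0,0,0]]' --twist '[[0,0,0],[0,0,0],[0,0,0],[0,0,0],[0,0,0],[0,0,0]]'

```text
clock: 4.4
position: [0.5947, -0.152, 0.1527]
tool_rot: [3.141, 0.0, 3.02]
force: [-0.4, -0.0, -0.7]
grip_width: -0.0001
finger_force: 0.0
```

```bash
sed -i 's/^H=.*/H=np.array([.587,-.0275]); PSI=-.077/' h.py
python3 - <<'E'
from h import *
s=bot.observe();print(s["position"],s["tool_rot"],s["force"])
w=[]
for a in np.arange(.05,.36,.05):
  t,y=doorpt(a,.016); w.append((t[0],t[1],.15,y,2))
plan(w)
E
```

```text
[ 0.59471592 -0.15198518  0.15274102] [3.14149378e+00 3.15544478e-04 3.02015836e+00] [-0.36677    -0.01324462 -0.74862148]
[0.0037, -0.0012, 0.0014] [0.0, 0.0002, 0.0028]
[0.0037, -0.0012, 0.0014] [0.0, 0.0002, 0.0028]
[0.0031, -0.0003, -0.0] [-0.0, -0.0, 0.025]
[0.0031, -0.0004, -0.0] [-0.0, -0.0, 0.025]
[0.0031, -0.0003, -0.0] [0.0, -0.0, 0.025]
[0.0031, -0.0004, -0.0] [-0.0, -0.0, 0.025]
[0.0031, -0.0003, -0.0] [-0.0, -0.0, 0.025]
[0.0031, -0.0004, -0.0] [-0.0, -0.0, 0.025]
[0.0031, -0.0003, -0.0] [0.0, -0.0, 0.025]
[0.0031, -0.0004, -0.0] [0.0, -0.0, 0.025]
[0.0031, -0.0003, -0.0] [0.0, -0.0, 0.025]
[0.0031, -0.0004, -0.0] [0.0, -0.0, 0.025]
[0.0031, -0.0003, -0.0] [0.0, -0.0, 0.025]
[0.0031, -0.0004, -0.0] [-0.0, -0.0, 0.025]
```

Call:
apply_moves --claw '[0,0,0,0,0,0,0,0,0,0,0,0]' --xyz '[[0.004,-0.001,0.001],[0.004,-0.001,0.001],[0.003,0,0],[0.003,-0.001,0],[0.003,0,0],[0.003,-0.001,0],[0.003,0,0],[0.003,0,0],[0.003,-0.001,0],[0.003,0,0],[0.003,-0.001,0],[0.003,0,0]]' --twist '[[0,0,0.003],[0,0,0.003],[0,0,0.025],[0,0,0.025],[0,0,0.025],[0,0,0.025],[0,0,0.025],[0,0,0.025],[0,0,0.025],[0,0,0.025],[0,0,0.025],[0,0,0.025]]'

```text
clock: 5.6
position: [0.556, -0.1502, 0.1503]
tool_rot: [-3.141, -0.0, 2.762]
force: [0.1, -1.5, 0.5]
grip_width: -0.0001
finger_force: 0.5
```

Call:
apply_moves --claw '[0,0,0,0]' --xyz '[[0.003,0,0],[0.003,-0.001,0],[0.002,0,0],[0,0,0]]' --twist '[[0,0,0.02],[0,0,0.02],[0,0,0.01],[0,0,0]]'

```text
clock: 6.0
position: [0.5491, -0.1482, 0.1504]
tool_rot: [-3.142, 0.002, 2.713]
force: [5.2, -2.7, -3.7]
grip_width: -0.0002
finger_force: 3.1
```

Run:
```python
from h import *
f=bot.grab_frame("wrist");s=bot.observe();print(s["clock"],s["position"],s["tool_rot"],s["force"])
cv2.imwrite("pics/w2.png",cv2.resize(f["img"],(768,576))[:,:,::-1])
print([(r["position"],r["score"]) for r in bot.find_in("wrist","catch_pad")])
```

```text
6.05 [ 0.54912081 -0.14823027  0.15043135] [-3.14149175e+00  1.66451486e-03  2.71328029e+00] [ 5.20176989 -3.18555635 -2.15470479]
[([0.5711, -0.1137, 0.1259], 0.88)]
```

View pics/w2.png

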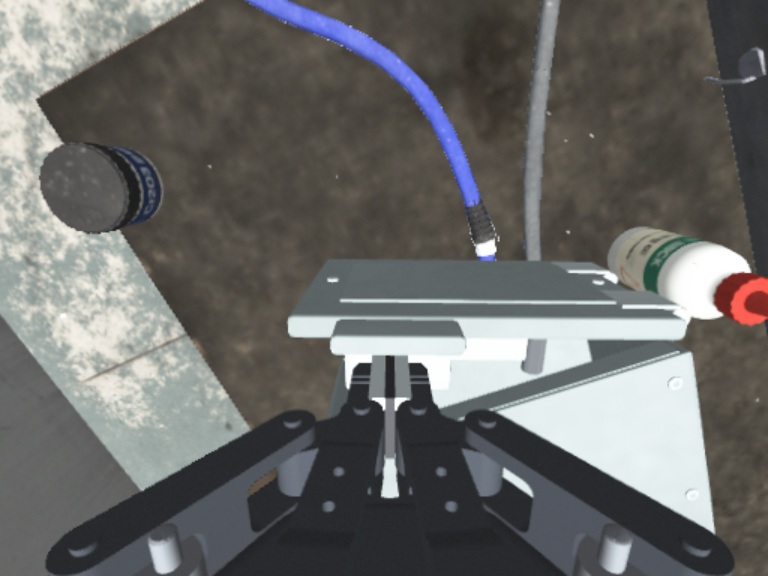

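The door is ajar at about 0.35 and held by the catch: the pull force is 5–6 N and the tab at (398,335) touches the finger. The pale pedal pad shows at (345–450, 355–385), under the fingertips at (390,360). I'll back off and press.

Call:
apply_moves --claw '[0,0,0,0,0,0]' --xyz '[[-0.006,0.001,0],[0,0,0.01],[0,0,0.01],[0,0,0.006],[0,0,0.004],[0,0,0.003]]' --twist '[[0,0,0],[0,0,0],[0,0,0],[0,0,0],[0,0,0],[0,0,0]]'

```text
clock: 6.7
position: [0.5542, -0.1493, 0.1168]
tool_rot: [-3.142, -0.001, 2.714]
force: [-0.3, 2.2, 3.6]
grip_width: -0.0004
finger_force: 1.8
```

Call:
apply_moves --claw '[0,0,0]' --xyz '[[0,0,0.003],[0,0,0.001],[0,0,0]]' --twist '[[0,0,0],[0,0,0],[0,0,0]]'

```text
clock: 7.0
position: [0.5546, -0.1493, 0.1134]
tool_rot: [3.141, 0.0, 2.714]
force: [-0.1, 3.7, 4.9]
grip_width: 0.0002
finger_force: 2.2
```

Run:
```python
from h import *
s=bot.observe();print(s["clock"],s["position"],s["tool_rot"],s["force"])
w=[]
for a in np.arange(.35,1.6,.05):
  t,y=doorpt(a,.0155); w.append((t[0],t[1],.1125,y,1))
plan(w)
```

```text
7.0 [ 0.55460471 -0.14932431  0.11340211] [3.14133775e+00 1.86882841e-04 2.71392505e+00] [-0.13797391  3.74724067  4.93965659]
[0.0055, -0.0007, 0.0009] [0.0003, 0.0002, -0.0007]
[0.0063, -0.0006, -0.0] [-0.0, -0.0, 0.05]
[0.0063, -0.0006, -0.0] [0.0, -0.0, 0.05]
[0.0063, -0.0006, -0.0] [0.0, -0.0, 0.05]
[0.0063, -0.0006, -0.0] [0.0, -0.0, 0.05]
[0.0063, -0.0006, -0.0] [0.0, -0.0, 0.05]
[0.0063, -0.0006, -0.0] [-0.0, -0.0, 0.05]
[0.0063, -0.0006, -0.0] [0.0, -0.0, 0.05]
[0.0063, -0.0006, -0.0] [-0.0, -0.0, 0.05]
[0.0063, -0.0006, -0.0] [-0.0, -0.0, 0.05]
[0.0063, -0.0006, -0.0] [0.0, -0.0, 0.05]
[0.0063, -0.0006, -0.0] [-0.0, -0.0, 0.05]
[0.0063, -0.0006, -0.0] [0.0, -0.0, 0.05]
[0.0063, -0.0006, -0.0] [0.0, -0.0, 0.05]
[0.0063, -0.0006, -0.0] [0.0, -0.0, 0.05]
[0.0063, -0.0006, -0.0] [-0.0, -0.0, 0.05]
[0.0063, -0.0006, -0.0] [0.0, -0.0, 0.05]
[0.0063, -0.0006, -0.0] [-0.0, -0.0, 0.05]
[0.0063, -0.0006, -0.0] [-0.0, -0.0, 0.05]
[0.0063, -0.0006, -0.0] [0.0, -0.0, 0.05]
[0.0063, -0.0006, -0.0] [0.0, -0.0, 0.05]
[0.0063, -0.0006, -0.0] [0.0, -0.0, 0.05]
[0.0063, -0.0006, -0.0] [-0.0, -0.0, 0.05]
[0.0063, -0.0006, -0.0] [0.0, -0.0, 0.05]
[0.0063, -0.0006, -0.0] [0.0, -0.0, 0.05]
```

Call:
apply_moves --claw '[0,0,0,0,0,0,0]' --xyz '[[0.003,0,0.001],[0.003,-0.001,0],[0.003,0,0],[0.003,-0.001,0],[0.003,0,0],[0.003,0,0],[0.003,-0.001,0]]' --twist '[[0,0,0],[0,0,0],[0,0,0.025],[0,0,0.025],[0,0,0.025],[0,0,0.025],[0,0,0.025]]'

```text
clock: 7.7
position: [0.5341, -0.1427, 0.1123]
tool_rot: [-3.142, 0.0, 2.587]
force: [1.4, 2.3, 5.0]
grip_width: -0.0
finger_force: 2.2
```

Call:
apply_moves --claw '[0,0,0,0,0,0]' --xyz '[[0.003,0,0],[0.003,-0.001,0],[0.003,0,0],[0.003,0,0],[0.003,-0.001,0],[0.003,0,0]]' --twist '[[0,0,0.025],[0,0,0.025],[0,0,0.025],[0,0,0.025],[0,0,0.025],[0,0,0.025]]'

```text
clock: 8.3
position: [0.5182, -0.134, 0.1123]
tool_rot: [-3.142, 0.0, 2.437]
force: [0.8, -1.1, 4.9]
grip_width: -0.0003
finger_force: 2.3
```

Run:
```python
from h import *
s=bot.observe();y=s["tool_rot"][2];a=np.pi+PSI-y;p=np.array(s["position"]);print(s["clock"],p,a,p[:2]-doorpt(a,.0155)[0])
w=[]
for k in np.arange(a+.06,1.6,.06):
  t,yy=doorpt(k,.0155); w.append((t[0],t[1],.1125,yy,1))
print(len(w));plan(w[:2])
```

```text
8.3 [ 0.51823333 -0.13396239  0.11230831] 0.6279706859218086 [ 0.0004295  -0.00121439]
16
[0.0086, -0.0001, -0.0002] [-0.0, 0.0, 0.06]
[0.0075, -0.0007, -0.0] [0.0, -0.0, 0.06]
```

The finger is on the door's path at about 0.63 and forces are low, so the door is past the catch. I'll continue to about 1.57.

Call:
apply_moves --claw '[0,0,0,0,0,0,0,0,0,0,0,0,0,0,0,0,0]' --xyz '[[0.008,-0.001,0],[0.0075,0,0],[0.0075,-0.001,0],[0.0075,-0.001,0],[0.0075,-0.001,0],[0.0075,-0.001,0],[0.0075,0,0],[0.0075,-0.001,0],[0.0075,-0.001,0],[0.0075,-0.001,0],[0.0075,-0.001,0],[0.0075,0,0],[0.0075,-0.001,0],[0.0075,-0.001,0],[0.0075,0,0],[0.005,-0.001,0],[0,0,0]]' --twist '[[0,0,0.06],[0,0,0.06],[0,0,0.06],[0,0,0.06],[0,0,0.06],[0,0,0.06],[0,0,0.06],[0,0,0.06],[0,0,0.06],[0,0,0.06],[0,0,0.06],[0,0,0.06],[0,0,0.06],[0,0,0.06],[0,0,0.06],[0,0,0.04],[0,0,0]]'

```text
clock: 10.0
position: [0.4601, -0.0347, 0.1121]
tool_rot: [-3.141, -0.0, 1.498]
force: [-1.7, 1.1, 3.7]
grip_width: -0.0
finger_force: 2.3
```

Run:
```python
from h import *
f=bot.grab_frame("wrist");g=bot.grab_frame("scene");s=bot.observe();y=s["tool_rot"][2];a=np.pi+PSI-y;p=np.array(s["position"]);print(s["clock"],p,a,p[:2]-doorpt(a,.0155)[0],s["force"])
cv2.imwrite("pics/w3.png",np.hstack([cv2.resize(f["img"],(400,300)),cv2.resize(g["img"],(400,300))])[:,:,::-1])
```

```text
10.1 [ 0.4601546  -0.03540822  0.11218937] 1.5647217585316366 [-0.00106125 -0.00130543] [-3.03873275  0.73922908  3.85775385]
```

View pics/w3.png

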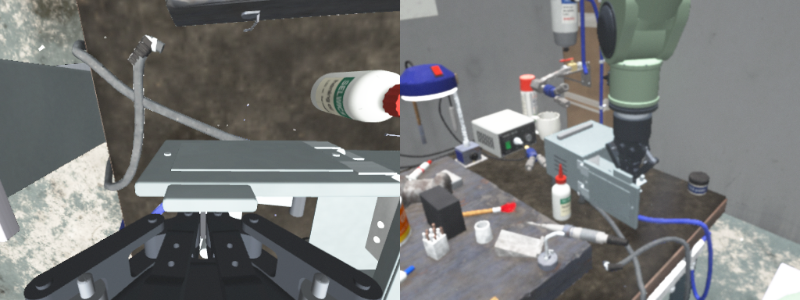

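The door stands at about a right angle, and in the left half its back edge at (190,185) is parallel to the tool. The bottle and jar are untouched. Now I'll release: up, off the door, then clear.

Call:
apply_moves --claw '[0,0,0,0,0,0,0,0,0,0,0,0,0]' --xyz '[[0,0,-0.006],[0,0,-0.008],[0,0,-0.003],[-0.004,0,0],[-0.006,0,0],[0,0,-0.015],[0,0,-0.03],[0,0,-0.04],[0,0,-0.04],[0,0,-0.03],[-0.01,0,-0.01],[-0.01,0,0],[0,0,0]]' --twist '[[0,0,0],[0,0,0],[0,0,0],[0,0,0],[0,0,0],[0,0,0],[0,0,0],[0,0,0],[0,0,0],[0,0,0],[0,0,0],[0,0,0],[0,0,0]]'

```text
clock: 11.4
position: [0.4579, -0.0669, 0.2935]
tool_rot: [-3.141, 0.0, 1.497]
force: [-0.3, 0.1, -0.2]
grip_width: 0.0001
finger_force: 0.0
```

Run:
```python
from h import *
f=bot.grab_frame("wrist");s=bot.observe();print(s["clock"],s["position"],s["force"])
i=f["img"].copy()
for a,c in((1.57,(0,255,0)),(1.4,(255,0,0))):
  p=PSI-a;x=np.array([np.cos(p),np.sin(p)]);y=np.array([-x[1],x[0]])
  q=[np.r_[H-r*y+o*x,.161] for r,o in((.1,-.004),(.15,-.004),(.15,.004),(.1,.004))]
  cv2.polylines(i,[np.round(proj(f,q)).astype(int)],True,c,1)
cv2.imwrite("pics/w4.png",i[:,:,::-1])
for q in("roof_stone_mid","jar_mid","bottle_mid"):
  print(q,[(np.round(r["position"],3).tolist(),round(r["score"],2)) for r in (bot.grab_frame("scene"),bot.find_in("scene",q))[1][:2]])
```

```text
11.45 [ 0.4578352  -0.06623582  0.2932122 ] [-0.02437317  1.29410541  0.03489905]
roof_stone_mid [([0.697, -0.111, 0.152], 0.81), ([0.485, -0.013, 0.102], 0.5)]
jar_mid []
bottle_mid [([0.604, 0.038, 0.06], 0.67)]
```

View pics/w4.png

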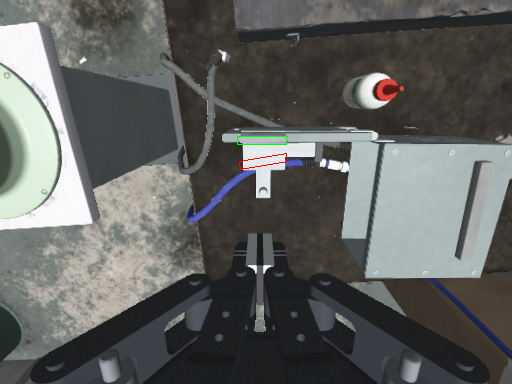

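The door's tab at (262,139) coincides with the 1.57 rad outline. The pedal is free with its pin at (263,190), and the stone, bottle and gripper are clear.

```bash
python3 -c "
from workcell import bot
print(bot.job_done())"
```

```text
the job is handed in; nothing more can be done
None
```

The cabinet door stands open at about a right angle (about 1.57 rad in the last picture) and the arm is clear of it. I pulled it past the catch with the pedal held down and handed the job in about 11.6 s into the 37 s allowed. The stone and bottle measured where they started. I never went near the jar or insert but didn't measure either at the end.

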